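# Draw the bar gauge out of the guide box with the draw hook

## Robot

A 6-joint arm with a two-finger parallel gripper is mounted at the origin on the work surface. World frame = base frame: x ahead of the robot, y to its left, z up, the work surface at z = 0. Lengths are in m, angles in rad, forces in N, time in s.
With the tool pointing down it reaches from about 0.275 to 0.75 m from the base axis. Payload 10.2 kg.
Tool frame: the origin (TCP) lies midway between the tips of the shut fingers; the grasp point (between the pads) lies 19 mm behind it; z points along the fingers, y is the direction in which the jaws open and shut (so a half turn about z gives the same grasp; the last joint's range is limited). The gripper opens to 88 mm and grips with 3 to 60 N. Pads are 18 mm wide; open, the fingers measure 123 mm over their backs; the gripper's body (75 mm by 187 mm) begins 45 mm behind the grasp point.
Start: joints at [-1.555, 0.313, 1.498, -0, 1.331, -0.223], TCP at [0.124, -0.51, 0.239] pointing down, gripper open.
Joint ranges: [-2.94, 2.94], [-0.97, 2.17], [0.19, 2.56], [-1.23, 4.37], [0.02, 3.11], [-2.88, 2.88]. Speed limits (rad/s): [2.39, 2.39, 3.01, 3.14, 3.14, 3.14].

## Interface

Orientations are given as [roll, pitch, yaw] about the fixed x, y, z axes, in that order (R = Rz(yaw) Ry(pitch) Rx(roll)).
In Python, from station import state, read_camera, camera_model, finish_job, trace, landmark_of gives the robot as it stands. The module is installed in compiled form; this text tells all that it offers.
- The arm moves only by the shell command python3 -m handwheel 'ROWS'. ROWS is JSON, a list of rows, each a list of 3 entries, a list of its own where there are three numbers: the finger opening in m, from 0 to 0.0881, then the shift along the tool's x, y, z in m, then the turn about the tool's z in degrees. A call has exactly 5 rows; each row shifts and turns the commanded pose from where the row before left it, along the tool's axes as they then stand; what a row does not reach is not made up. A row lasts 1/10 s, in which the tool goes at most 50 mm and 8.59 degrees, less where a joint would pass 70% of its speed; a pose out of reach is approached as far as the arm can. A call is refused whole if a number of a shift passes 0.05 or a number of a turn 8.59, either way. A call with a gripper value outside its range is refused whole. The fingers move at their own pace and stop on an object; the grip force is fixed at half the most. Time passes only in rows, so rows that do not move let the fingers close, or fill a call up. It gives the time, the measured TCP pose, the force and the opening at its end, in the units of the state.
- state(): the state, without advancing time (a new reading comes with each control period).
- read_camera(name): name is "scene" or "top" or "wrist"; returns the picture (420x560x3 uint8, red, green, blue); there is no depth.
- camera_model(name): a dict with "K" (3x3 intrinsics, pixels), "view" (4x4, takes a point from world to camera coordinates). Camera axes: x right, y up, looking along -z (the intrinsics and any distortion apply to the point x, -y, -z); pixel columns grow to the right and rows downward; lengths in m; the calibration is good to about 2 mm. A picture is of the moment at which its call begins: read the wrist's pose just before it. camera_model takes no time and is no camera call; for the wrist camera it gives the pose at the moment of the call.
- finish_job(): hands the job in, once; it reports no verdict.
Trained networks look in the newest picture that a camera, given by its name, has taken for a name from the list of things; names that differ only in an ending like _2 or _b are one class to them, and where a whole thing is asked for, a point or a joint stands for the part that bears it (a point fixed in the world has none). Each returns a list of dicts, best first, with "p" (0 to 1); they miss things now and then, are a little off and sometimes report something else, mostly with a low value. They report only what shows in the picture. A call takes as long as a camera call. They do not tell look-alikes from the thing itself.
- trace(query, camera): "pixels" (420x560 bool, what is visible of it) and "bbox" ([left, top, right, bottom] as shares, 0 to 1, of the picture: columns of its width, rows of its height, round what is visible of it).
- landmark_of(query, camera): "point" ([column, row] as shares, 0 to 1, of the picture: columns of its width, rows of its height: a listed point, or the origin of a listed thing).
The state is a dict: "time": time; "joint_pos": joint angles; "dq": joint speeds; "tau": joint torques, N m; "tool_pos": TCP position; "ee_rot": TCP orientation; "contact_force": force on the tool from outside, world axes, zero at the start; "wrist_torque": the same for the moment, N m; "width": finger opening in m.
Only numpy, scipy, OpenCV 4.12 (cv2) and the standard library are available. Lean on these libraries where they do the work, as an engineer would, in place of code of your own. Each camera call takes 0.05 s, during which the arm holds its last target. There are 200 camera calls.

## Task

A steel bar gauge has been left deep in the bore of the cast-iron guide box. Take the draw hook by its handle, catch the gauge's pull loop with it and draw the gauge out until its whole body stands upright on the sole plate, clear of the box; never touch the gauge itself with the gripper or arm. Then unhook and set the draw hook back on its oak board, standing on its handle as before, and do not disturb the ring gauge, caliper, tally block or jug.

Things in the scene. Friction and masses are not known exactly. Their poses are not given: they have to be found in the camera images.
- guide_box: Dark cast-iron box fixed to the counter: a level rectangular tunnel closed at its back, with a flat sole plate in front of its mouth. Origin at counter level below the middle of the mouth; +x points straight out of the bore along the plate, z up. Outside 108 mm wide (side ribs to 132), x -220 to 0, top at z 104. The roof has a sight window 44 wide from x -190 to -20.
- bore_mouth (a point): Middle of the bore floor's edge at the mouth: x 0, y 0, z 12 mm in the box's frame. The bore is 84 mm wide (y -42 to 42) and 80 mm high (z 12 to 92), and 208 mm deep.
- plate_middle (a point): Middle of the sole plate's top: x 100, y 0, z 10 mm in the box's frame. The plate runs from x 0 to 200 mm, is 150 mm wide, flat, without rims, 2 mm lower than the bore floor.
- gauge: Loose hollow steel block, 0.4 to 0.8 kg, 70 long (x) x 66 wide (y) x 48 mm high, with a pull loop on its front (+x) face. Origin at the centre of the block's underside, z up. It starts standing on the bore floor, loop towards the mouth, the loop's outer end 60 to 80 mm inside the mouth; it slides when pulled.
- loop_centre (a point): Middle of the pull loop's opening: x 52, y 0, z 22 mm in the gauge's frame. The loop is rigid, flat and level, of 8 mm round bar (from 18 to 26 mm above the gauge's underside); it reaches to x 77 and is 56 mm wide over all. Its opening runs from x 35 to 69 mm and is 40 mm wide, its two outer corners bevelled.
- rear_left (a point): Lower rear left corner of the gauge block (x -35, y 33, z 0 mm in its frame).
- rear_right (a point): Lower rear right corner of the gauge block (x -35, y -33, z 0 mm in its frame).
- draw_hook: Draw hook, 0.28 kg, 209 mm long: black bakelite block handle, 80 long (x -40 to 40) x 26 wide (y) x 40 mm high, and a steel shaft from its front (+x) end with a down-turned lip. Origin at the centre of the handle's flat underside, z up; balances about x 19 mm. It starts standing on its handle on the oak board, lip down.
- hook_tip (a point): Lower end of the hook's lip: x 165, y 0, z 3 mm in the hook's frame. Shaft and lip are 8 mm round bar: the shaft is level, its axis 31 mm above the handle's underside, and at x 165 mm it turns straight down into the lip.
- hook_board: Flat oak board 250 (x) x 100 (y) x 8 mm thick fixed on the counter, where the draw hook belongs. Origin at the centre of its underside; its top is at z 8 mm.
- ring_gauge: Bystander: brass ring lying flat, 120 mm across, 25 mm high. Origin at centre of its underside.
- caliper: Bystander: steel outside caliper lying flat, about 170 x 102 mm, 12 mm high. Origin near the middle of its underside.
- tally_block: Bystander: black bakelite block 70 x 50 x 40 mm with three paper strips on top. Origin at centre of its underside.
- jug: Bystander: white enamel jug, 104 mm across, 130 mm high, with a handle on its +y side and a small spout on the other. Origin at centre of its underside.
Things that resemble listed ones, but are neither listed nor needed, are in the scene too. What is shaped like the gauge but orange is not meant.

How it is judged:
On the way, in this order (a step that is already met when the one before it is completed fails the run):
1. the hook's lip is down inside the pull loop while the gauge is still deep in the bore (x of hook_tip in the frame of gauge between 0.035 and 0.073 m and y of hook_tip in the frame of gauge between -0.022 and 0.022 m and z of hook_tip in the frame of gauge below 0.018 m and x of gauge in the frame of guide_box below -0.1 m), for 0.1 s.
2. the gauge's whole body is out of the box, standing on the sole plate (x of each of rear_left, rear_right in the frame of guide_box above 0 m and x of gauge in the frame of guide_box below 0.17 m and y of gauge in the frame of guide_box between -0.055 and 0.055 m and z of gauge in the frame of guide_box between 0.006 and 0.015 m and angle between gauge's own z axis and vertical below 0.1 rad), for 0.2 s.
At the end, for the whole second after the job is handed in: Gauge upright (0.1 rad) on the sole plate, both rear corners outside the mouth, its centre under 170 mm out and within 55 mm of the middle line; draw hook standing on its handle (0.12 rad) on the oak board, within 110 mm along and 50 mm across of its centre; both at rest (all of step 2 and x of draw_hook in the frame of hook_board between -0.11 and 0.11 m and y of draw_hook in the frame of hook_board between -0.05 and 0.05 m and z of draw_hook in the frame of hook_board between 0.004 and 0.013 m and angle between draw_hook's own z axis and vertical below 0.12 rad and linear speed of each of draw_hook, gauge below 0.02 m/s); the robot touches nothing.
It fails at once if the gripper or arm touches the gauge (contact force between any of the fingers, the arm and gauge above 0.5 N).
It fails at once if the ring gauge, caliper, tally block or jug is disturbed (moved over 25 mm) (distance of any of ring_gauge, caliper, tally_block, jug from where it was at the start of the episode above 0.025 m).
It also fails if it takes over 58 s, if anything falls off the work surface, if the arm or the gripper's body presses on something with over 40 N, if the wrist force passes 120 N, or if a joint passes its speed limit or range.

## Working session

There is one attempt and no reset: what is moved stays moved. The work goes in short steps, Python scripts to look and compute and a shell command to move; the robot and the scene stay as the last step left them, time stands still between calls to the robot, and variables do not carry over. Pictures are saved under pics/ and viewed, about 8 in all and at most 12, crops included, and the job is handed in when it is done.

```bash
mkdir -p pics; cat > h.py <<'E'
import numpy as np, cv2
from station import *
def px2(name,px,z,m=None):
    m=m or camera_model(name); K=np.array(m["K"]);V=np.array(m["view"])
    d=np.linalg.inv(K)@np.array([px[0],px[1],1.]); d=np.array([d[0],-d[1],-d[2]])
    R=V[:3,:3];o=-R.T@V[:3,3]; d=R.T@d; return o+d*(z-o[2])/d[2]
def proj(name,p,m=None):
    m=m or camera_model(name); K=np.array(m["K"]);V=np.array(m["view"])
    c=V[:3,:3]@np.array(p)+V[:3,3]; c=K@np.array([c[0],-c[1],-c[2]]); return c[:2]/c[2]
def lm(q,cam,z,n=3):
    for r in landmark_of(q,cam)[:n]:
        p=np.array(r["point"])*[560,420]; print(cam,q,round(r["p"],2),p.round(1),px2(cam,p,z).round(4))
def save(name,img): cv2.imwrite("pics/"+name,img[:,:,::-1])
E
python3 - <<'E'
from h import *
s=state();print(s)
m=camera_model("top");print(m.keys(),np.array(m["K"]).round(1))
for c in("scene","top"):
    save(c+"0.png",read_camera(c))
    for q,z in(("guide_box",0),("bore_mouth",.012),("plate_middle",.01),("gauge",.012),("loop_centre",.034),("draw_hook",.008),("hook_tip",.011),("hook_board",0),("ring_gauge",0),("caliper",0),("tally_block",0),("jug",0)): lm(q,c,z,3)
print(state()["time"])
E
```

```text
{'time': 0.0, 'joint_pos': array([-1.55540832e+00,  3.13438317e-01,  1.49842940e+00, -1.73620161e-05,
        1.33102823e+00, -2.23415821e-01]), 'dq': array([ 0.0008018 , -0.00055622,  0.0008319 ,  0.00097546, -0.00185644,
        0.00134753]), 'tau': array([ 3.41344985e-04, -4.02204895e+01, -2.52265978e+01,  6.94641983e-02,
        3.52611335e-02, -1.04569467e-04]), 'tool_pos': array([ 0.12415575, -0.50984787,  0.23816995]), 'ee_rot': array([-3.14031803e+00, -2.72317051e-04,  2.38807787e-01]), 'contact_force': array([ 0.37835878, -0.30814692,  0.24246647]), 'wrist_torque': array([0.01819729, 0.00403127, 0.01671231]), 'width': 0.08818412925290198}
dict_keys(['K', 'view']) [[461.7   0.  275.7]
 [  0.  461.7 210.2]
 [  0.    0.    1. ]]
scene guide_box 0.64 [285.5 300.4] [ 0.7825 -0.0922  0.    ]
scene guide_box 0.56 [239.  215.1] [ 0.5025 -0.1583  0.    ]
scene bore_mouth 0.75 [235.4 216.8] [ 0.5153 -0.1693  0.012 ]
scene plate_middle 0.71 [269.6 207.8] [ 0.5049 -0.0716  0.01  ]
scene gauge 0.85 [108.7 221.5] [ 0.4512 -0.5073  0.012 ]
scene loop_centre 0.91 [103.3 234.2] [ 0.5085 -0.5
[... 833 characters left out ...]
84 0.01  ]
top plate_middle 0.63 [277.3 229.3] [ 0.5174 -0.0661  0.01  ]
top gauge 0.93 [378.8 293.7] [ 0.3378 -0.3396  0.012 ]
top gauge 0.71 [436.5 253.5] [ 0.4455 -0.5056  0.012 ]
top loop_centre 0.9 [346.9 229.8] [ 0.5106 -0.2565  0.034 ]
top loop_centre 0.83 [357.2 285.4] [ 0.3599 -0.2779  0.034 ]
top loop_centre 0.71 [440.8 234.4] [ 0.4955 -0.5135  0.034 ]
top draw_hook 0.65 [111.  259.4] [0.4382 0.3922 0.008 ]
top hook_tip 0.61 [146.1 206.5] [0.5854 0.3017 0.011 ]
top ring_gauge 0.85 [244.8 137.7] [0.791 0.026 0.   ]
top caliper 0.61 [180.8 157.8] [0.7311 0.2109 0.    ]
top tally_block 0.76 [285.2 142.3] [ 0.7761 -0.0921  0.    ]
top jug 0.7 [336.5 159.3] [ 0.7231 -0.2403  0.    ]
1.3
```

View pics/scene0.png

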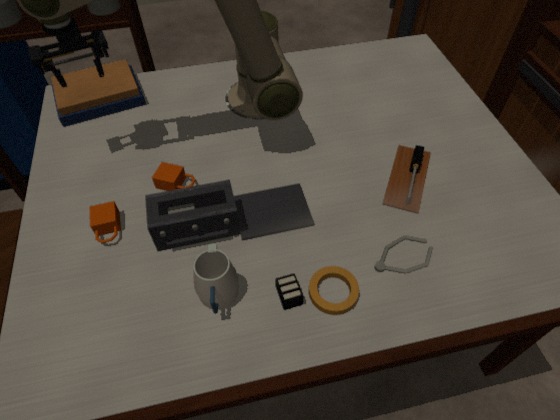

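View pics/top0.png

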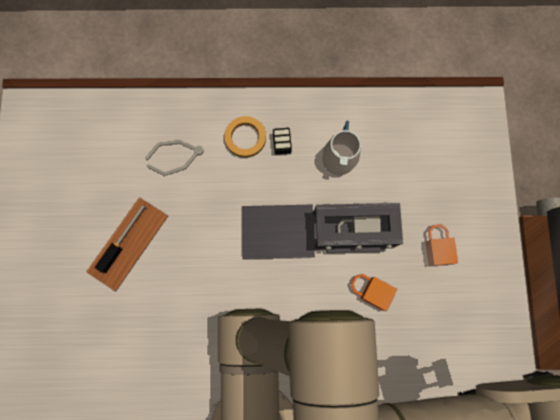

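The scene view shows the box mouth near (235,217), with the plate to its right. The hook is on its board at (415,175) and two orange decoys are present. The top view shows the gauge loop in the sight window at about (345,229), the mouth at (314,228) and the hook handle at (109,259). I'll plan the swing over to the hook.

```bash
cat >> h.py <<'E'
def plan(target,yaw,n,polar=False):
    """print n tool-frame rows from the present pose to target, yaw (tool down)"""
    s=state();p=np.array(s["tool_pos"]);y0=s["ee_rot"][2];dy=(yaw-y0+np.pi)%(2*np.pi)-np.pi
    t=np.array(target,float);f=np.linspace(0,1,n+1)
    if polar:
        c=lambda q:np.array([np.hypot(q[0],q[1]),np.arctan2(q[1],q[0]),q[2]])
        P=np.array([(1-k)*c(p)+k*c(t) for k in f]);P=np.c_[P[:,0]*np.cos(P[:,1]),P[:,0]*np.sin(P[:,1]),P[:,2]]
    else: P=np.array([(1-k)*p+k*t for k in f])
    for i in range(n):
        y=y0+dy*f[i];d=P[i+1]-P[i]
        print([round(v,4) for v in(d[0]*np.cos(y)+d[1]*np.sin(y),d[0]*np.sin(y)-d[1]*np.cos(y),-d[2])],round(-np.degrees(dy)/n,2))
E
python3 - <<'E'
from h import *
plan([.446,.389,.22],2.578,25,True)
E
```

```text
[np.float64(0.0432), np.float64(0.0009), np.float64(0.0007)] -5.36
[np.float64(0.0434), np.float64(0.0014), np.float64(0.0007)] -5.36
[np.float64(0.0436), np.float64(0.0019), np.float64(0.0007)] -5.36
[np.float64(0.0438), np.float64(0.0024), np.float64(0.0007)] -5.36
[np.float64(0.044), np.float64(0.0029), np.float64(0.0007)] -5.36
[np.float64(0.0442), np.float64(0.0034), np.float64(0.0007)] -5.36
[np.float64(0.0444), np.float64(0.0039), np.float64(0.0007)] -5.36
[np.float64(0.0445), np.float64(0.0045), np.float64(0.0007)] -5.36
[np.float64(0.0447), np.float64(0.005), np.float64(0.0007)] -5.36
[np.float64(0.0448), np.float64(0.0055), np.float64(0.0007)] -5.36
[np.float64(0.045), np.float64(0.0061), np.float64(0.0007)] -5.36
[np.float64(0.0451), np.float64(0.0066), np.float64(0.0007)] -5.36
[np.float64(0.0453), np.float64(0.0071), np.float64(0.0007)] -5.36
[np.float64(0.0454), np.float64(0.0077), np.float64(0.0007)] -5.36
[np.float64(0.0455), np.float64(0.0082), np.float64(0.0007)] -5.36
[np.float64(0.0457), np.float64(0.0088), np.float64(0.0007)] -5.36
[np.float64(0.0458), np.float64(0.0094), np.float64(0.0007)] -5.36
[np.float64(0.0459), np.float64(0.0099), np.float64(0.0007)] -5.36
[np.float64(0.046), np.float64(0.0105), np.float64(0.0007)] -5.36
[np.float64(0.0461), np.float64(0.0111), np.float64(0.0007)] -5.36
[np.float64(0.0461), np.float64(0.0116), np.float64(0.0007)] -5.36
[np.float64(0.0462), np.float64(0.0122), np.float64(0.0007)] -5.36
[np.float64(0.0463), np.float64(0.0128), np.float64(0.0007)] -5.36
[np.float64(0.0463), np.float64(0.0134), np.float64(0.0007)] -5.36
[np.float64(0.0464), np.float64(0.014), np.float64(0.0007)] -5.36
```

```bash
python3 -m handwheel '[[0.088,[0.043,0.002,0.0],-5.36],[0.088,[0.043,0.002,0.0],-5.36],[0.088,[0.044,0.002,0.0],-5.36],[0.088,[0.044,0.002,0.0],-5.36],[0.088,[0.044,0.003,0.0],-5.36]]'
python3 -m handwheel '[[0.088,[0.044,0.004,0.0],-5.36],[0.088,[0.044,0.004,0.0],-5.36],[0.088,[0.045,0.004,0.0],-5.36],[0.088,[0.045,0.005,0.0],-5.36],[0.088,[0.045,0.005,0.0],-5.36]]'
python3 -m handwheel '[[0.088,[0.045,0.006,0.001],-5.36],[0.088,[0.045,0.007,0.001],-5.36],[0.088,[0.045,0.007,0.001],-5.36],[0.088,[0.045,0.008,0.001],-5.36],[0.088,[0.045,0.008,0.001],-5.36]]'
python3 -m handwheel '[[0.088,[0.046,0.009,0.002],-5.36],[0.088,[0.046,0.009,0.002],-5.36],[0.088,[0.046,0.01,0.002],-5.36],[0.088,[0.046,0.01,0.002],-5.36],[0.088,[0.046,0.011,0.002],-5.36]]'
python3 -m handwheel '[[0.088,[0.046,0.012,0.002],-5.36],[0.088,[0.046,0.012,0.002],-5.36],[0.088,[0.046,0.013,0.001],-5.36],[0.088,[0.046,0.013,0],-5.36],[0.088,[0.046,0.014,0],-5.36]]'
python3 - <<'E'
from h import *
s=state();print(s["tool_pos"],s["ee_rot"],s["dq"].round(2))
m=camera_model("wrist");img=read_camera("wrist");save("w1.png",img)
for q,z in(("draw_hook",.008),("hook_tip",.011),("hook_board",0)):lm(q,"wrist",z)
img=read_camera("top");big=cv2.resize(img[170:290,70:430],None,fx=2.2,fy=2.2,interpolation=cv2.INTER_CUBIC);save("t1.png",big)
for q,z in(("loop_centre",.034),("gauge",.012),("bore_mouth",.012),("plate_middle",.01),("hook_tip",.011),("draw_hook",.008),("hook_board",0)):lm(q,"top",z)
E
```

```text
time: 1.8
tool_pos: [0.3271, -0.4296, 0.2387]
ee_rot: [3.141, 0.0, 0.71]
contact_force: [0.6, -1.1, -0.1]
width: 0.0881
time: 2.3
tool_pos: [0.4821, -0.2699, 0.2386]
ee_rot: [3.142, -0.0, 1.178]
contact_force: [-0.1, -0.2, 0.0]
width: 0.0885
time: 2.8
tool_pos: [0.5628, -0.0584, 0.2336]
ee_rot: [3.142, -0.0, 1.646]
contact_force: [-0.3, -0.7, -0.1]
width: 0.0878
time: 3.3
tool_pos: [0.5506, 0.1749, 0.2236]
ee_rot: [3.141, 0.0, 2.114]
contact_force: [0.5, -0.1, 0.3]
width: 0.0885
time: 3.8
tool_pos: [0.4456, 0.3876, 0.2186]
ee_rot: [-3.142, -0.0, 2.581]
contact_force: [0.4, 0.8, -0.2]
width: 0.0882
[0.44558225 0.38764769 0.218563  ] [-3.14157995e+00 -5.15842308e-05  2.58132528e+00] [ 0.82  0.06 -0.09  0.    0.03 -0.11]
wrist draw_hook 0.81 [281.  174.3] [0.4375 0.3959 0.008 ]
wrist hook_board 0.63 [270.6 218.8] [0.4831 0.3499 0.    ]
top loop_centre 0.9 [360.4 284.8] [ 0.3613 -0.2866  0.034 ]
top loop_centre 0.76 [438.5 232.5] [ 0.5008 -0.5076  0.034 ]
top loop_centre 0.56 [347.6 230.8] [ 0.5078 -0.2582  0.034 ]
top gauge 0.9 [362.9 228.2] [ 0.5182 -0.305   0.012 ]
top gauge 0.7 [372.5 292.9] [ 0.3401 -0.3227  0.012 ]
top gauge 0.48 [244.1 135.8] [0.7925 0.0273 0.012 ]
top bore_mouth 0.76 [315.5 230.5] [ 0.5128 -0.1724  0.012 ]
top plate_middle 0.57 [275.4 231. ] [ 0.5127 -0.0607  0.01  ]
top plate_middle 0.55 [112.  256.3] [0.4465 0.3892 0.01  ]
top hook_tip 0.61 [145.  211.1] [0.5723 0.3043 0.011 ]
top draw_hook 0.8 [110.4 257.3] [0.444  0.3942 0.008 ]
top hook_board 0.95 [129.7 244.1] [0.481  0.3455 0.    ]
top hook_board 0.73 [276.9 229.9] [ 0.5174 -0.0651  0.    ]
```

View pics/w1.png

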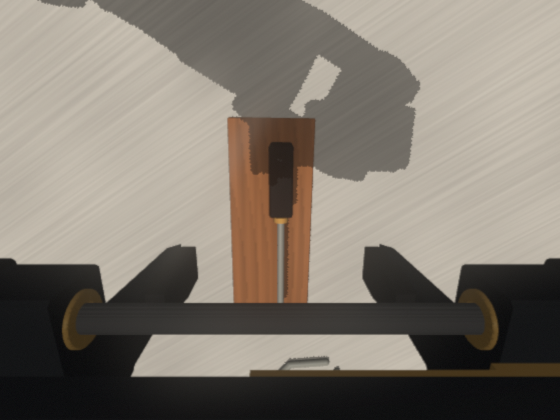

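View pics/t1.png

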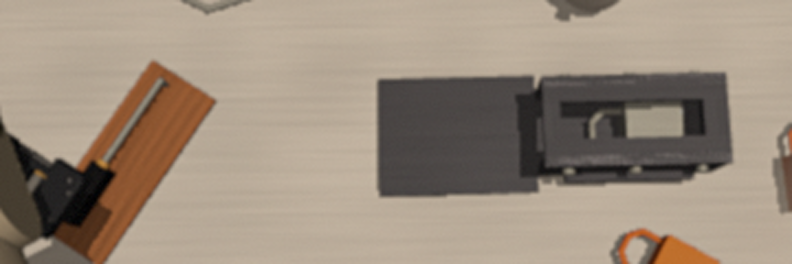

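The wrist view shows the handle centred at column 281 over rows 142–218, almost aligned with the tool. The top crop shows the steel gauge in the window, block front at about x=625 and loop at about x=592–610. The plate's left corners are at (378,79) and (379,196).

```bash
python3 - <<'E'
from h import *
o=lambda u,v:(u/2.2+70-.27,v/2.2+170-.27)
for n,u,v,z in(("pl far-out",378,79,.01),("pl near-out",379,196,.01),("pl far-mouth",533,76,.01),("box fm",541,79,.104),("box fr",727,73,.104),("box nr",731,161,.104),("box nm",545,167,.104),("blk front far",625,105,.06),("blk front near",625,137,.06),("loop outer",590,127,.038)):
    print(n,px2("top",o(u,v),z)[:2].round(4))
s=state();print(s["tool_pos"],s["ee_rot"],s["dq"].round(3))
m=camera_model("wrist");img=read_camera("wrist")
g=img.max(2)
roi=np.zeros_like(g);roi[120:235,240:312]=(g[120:235,240:312]<45)
n,l,st,c=cv2.connectedComponentsWithStats(roi)
for i in np.argsort(-st[1:,4])[:3]+1:print(st[i],c[i])
i=1+np.argmax(st[1:,4])
r=cv2.minAreaRect(np.argwhere(l==i)[:,::-1].astype(np.float32));print(r)
B=cv2.boxPoints(r);W=np.array([px2("wrist",b,.048,m)[:2] for b in B]);print(W.round(4),W.mean(0))
save("w2.png",img[100:310,200:360].repeat(3,0).repeat(3,1))
for q,z in(("draw_hook",.008),("hook_board",0)):lm(q,"wrist",z)
E
```

```text
pl far-out [0.5858 0.0339]
pl near-out [0.4361 0.0321]
pl far-mouth [ 0.5881 -0.1648]
box fm [ 0.5642 -0.1656]
box fr [ 0.5696 -0.3875]
box nr [ 0.4642 -0.3854]
box nm [ 0.4592 -0.1673]
blk front far [ 0.54   -0.2722]
blk front near [ 0.5004 -0.2704]
loop outer [ 0.5167 -0.2314]
[0.44716974 0.38546084 0.21871613] [-3.14156336e+00  8.14218931e-06  2.57630030e+00] [ 0.007  0.001 -0.001 -0.     0.     0.   ]
[271 140  23  38 770] [282.09090909 157.98961039]
[274 179   2   2   2] [274.5 179.5]
[272 179   1   1   1] [272. 179.]
((282.0, 158.5), (37.0, 22.0), 90.0)
[[0.3999 0.4053]
 [0.412  0.4243]
 [0.4447 0.4041]
 [0.4321 0.3845]] [0.42219047 0.40455875]
wrist draw_hook 0.7 [282.5 172.5] [0.4404 0.3943 0.008 ]
wrist hook_board 0.94 [273.3 219.9] [0.4866 0.3514 0.    ]
```

View pics/w2.png

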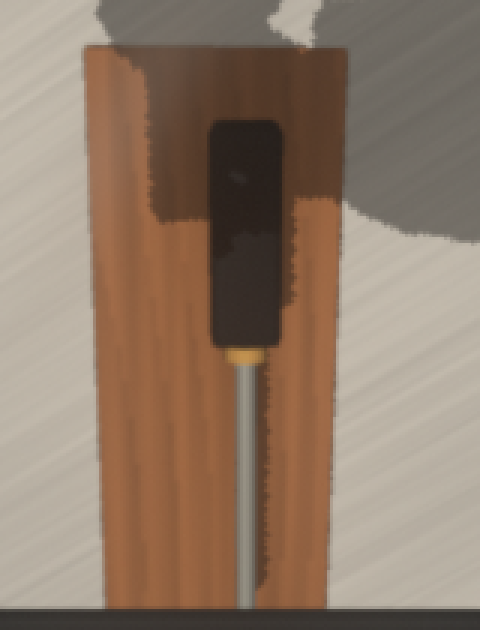

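The zoomed wrist view gives the handle top-face corners at about (209,120), (283,120), (212,347) and (281,347), with the shaft along x≈246. I'll convert these to positions.

```bash
python3 - <<'E'
from h import *
m=camera_model("wrist");V=np.array(m["view"]);print("cam",(-V[:3,:3].T@V[:3,3]).round(3), V[2,:3].round(3))
f=lambda u,v:(u/3+200-.33,v/3+100-.33)
for n,u,v,z in(("bl",209,120,.048),("br",283,120,.048),("fr",281,347,.048),("fl",212,347,.048),("fmid z8",246,347,.008),("sh0",246,365,.039),("sh1",246,605,.039),("bd1",85,46,.008),("bd2",348,46,.008),("bd3",105,605,.008),("bd4",328,605,.008)):print(n,px2("wrist",f(u,v),z,m)[:2].round(4))
o=lambda u,v:(u/2.2+70-.27,v/2.2+170-.27)
for n,u,v,z in(("far bar",612,113,.034),("loop out",591,127,.034),("shaft tip",164,83,.039),("shaft base",108,162,.039),("hb",154,61,.008),("hb2",215,101,.008)):print(n,px2("top",o(u,v),z)[:2].round(4))
m=camera_model("top");V=np.array(m["view"]);print("cam",(-V[:3,:3].T@V[:3,3]).round(3))
E
```

```text
cam [0.387 0.424 0.366] [-0.239  0.151  0.959]
bl [0.3984 0.4044]
br [0.412  0.4257]
fr [0.4808 0.3824]
fl [0.4673 0.361 ]
fmid z8 [0.4849 0.365 ]
sh0 [0.4825 0.3662]
sh1 [0.5707 0.3105]
bd1 [0.3521 0.3773]
bd2 [0.4051 0.4608]
bd3 [0.554  0.2461]
bd4 [0.6079 0.3309]
far bar [ 0.5348 -0.2602]
loop out [ 0.5173 -0.2332]
shaft tip [0.5768 0.2989]
shaft base [0.4783 0.363 ]
hb [0.6123 0.3217]
hb2 [0.5593 0.2416]
cam [ 0.315 -0.048  1.283]
```

```bash
python3 -m handwheel '[[0.088,[0.0026,0.0026,0.04],-0.1],[0.088,[0,0,0.04],0],[0.088,[0,0,0.04],0],[0.088,[0,0,0.04],0],[0.088,[0,0,0.02],0]]'
python3 -m handwheel '[[0.088,[0,0,0.0157],0],[0.088,[0,0,0.01],0],[0.088,[0,0,0],0],[0.02,[0,0,0],0],[0.02,[0,0,0],0]]'
python3 -m handwheel '[[0.02,[0,0,0],0],[0.02,[0,0,0],0],[0.02,[0,0,0],0],[0.02,[0,0,0],0],[0.02,[0,0,0],0]]'
```

```text
time: 5.05
tool_pos: [0.4446, 0.3888, 0.0354]
ee_rot: [-3.138, -0.002, 2.579]
contact_force: [1.1, -0.5, 0.5]
width: 0.0881
time: 5.55
tool_pos: [0.4464, 0.3899, 0.0141]
ee_rot: [3.14, 0.001, 2.579]
contact_force: [0.4, -0.3, -0.3]
width: 0.074
time: 6.05
tool_pos: [0.4459, 0.3896, 0.0131]
ee_rot: [3.142, 0.0, 2.579]
contact_force: [0.2, 0.3, -0.1]
width: 0.0341
```

```bash
python3 -m handwheel '[[0.02,[0,0,0],0],[0.02,[0,0,0],0],[0.02,[0,0,0],0],[0.02,[0,0,0],0],[0.02,[0,0,-0.01],0]]'
python3 -m handwheel '[[0.02,[0,0,-0.02],0],[0.02,[0,0,-0.03],0],[0.02,[0,0,-0.03],0],[0.02,[0,0,-0.03],0],[0.02,[0,0,0],0]]'
python3 - <<'E'
from h import *
s=state();print(s["width"],s["contact_force"],s["tool_pos"],s["ee_rot"])
plan([.507,.020,.134],1.592,10)
E
```

```text
time: 6.55
tool_pos: [0.4451, 0.3892, 0.022]
ee_rot: [-3.139, -0.001, 2.579]
contact_force: [-0.4, 0.6, -1.9]
width: 0.0259
time: 7.05
tool_pos: [0.4473, 0.3906, 0.1373]
ee_rot: [3.135, 0.004, 2.579]
contact_force: [1.3, 0.2, -2.8]
width: 0.0257
0.02569115496737014 [ 1.316319    0.1555852  -2.84089342] [0.44733538 0.39059704 0.13725814] [3.13478376 0.00350588 2.57941563]
[np.float64(-0.0248), np.float64(-0.0282), np.float64(0.0003)] 5.66
[np.float64(-0.0275), np.float64(-0.0256), np.float64(0.0003)] 5.66
[np.float64(-0.0298), np.float64(-0.0228), np.float64(0.0003)] 5.66
[np.float64(-0.0319), np.float64(-0.0197), np.float64(0.0003)] 5.66
[np.float64(-0.0337), np.float64(-0.0165), np.float64(0.0003)] 5.66
[np.float64(-0.0352), np.float64(-0.0131), np.float64(0.0003)] 5.66
[np.float64(-0.0363), np.float64(-0.0095), np.float64(0.0003)] 5.66
[np.float64(-0.0371), np.float64(-0.0059), np.float64(0.0003)] 5.66
[np.float64(-0.0375), np.float64(-0.0022), np.float64(0.0003)] 5.66
[np.float64(-0.0375), np.float64(0.0015), np.float64(0.0003)] 5.66
```

Gripped at a width of 26 mm, with the hook weighing about 2.8 N. Now I'll carry it to in front of the mouth.

```bash
python3 -m handwheel '[[0.02,[-0.025,-0.028,0],5.66],[0.02,[-0.0275,-0.0255,0],5.66],[0.02,[-0.03,-0.023,0],5.66],[0.02,[-0.032,-0.02,0],5.66],[0.02,[-0.034,-0.0165,0],5.66]]'
python3 -m handwheel '[[0.02,[-0.035,-0.013,0],5.66],[0.02,[-0.036,-0.0095,0],5.66],[0.02,[-0.037,-0.006,0],5.66],[0.02,[-0.0375,-0.002,0],5.66],[0.02,[-0.0375,0.0015,0],5.66]]'
python3 -m handwheel '[[0.02,[0,0,0],0],[0.02,[0,0,0],0],[0.02,[0,0,0],0],[0.02,[0,0,0],0],[0.02,[0,0,0],0]]'
python3 - <<'E'
from h import *
m=camera_model("wrist");save("w3.png",read_camera("wrist"));img=read_camera("top")
save("t3.png",cv2.resize(img[170:280,220:420],None,fx=4,fy=4,interpolation=cv2.INTER_CUBIC))
s=state();print(s["tool_pos"],s["ee_rot"])
plan([.507,.020,.050],1.592,4)
for q,z in(("hook_tip",.132-.0021),("loop_centre",.034)):lm(q,"top",z)
print(proj("top",[.5104,-.1375,.158]))
E
```

```text
time: 7.55
tool_pos: [0.4753, 0.2021, 0.1317]
ee_rot: [-3.14, -0.001, 2.081]
contact_force: [0.4, -0.3, -2.7]
width: 0.0257
time: 8.05
tool_pos: [0.5051, 0.0175, 0.1318]
ee_rot: [-3.14, -0.001, 1.587]
contact_force: [-0.5, 0.2, -3.3]
width: 0.0257
time: 8.55
tool_pos: [0.5055, 0.0197, 0.1329]
ee_rot: [-3.141, -0.0, 1.593]
contact_force: [0.1, 0.2, -3.5]
width: 0.0258
[0.50556135 0.01941712 0.13301549] [ 3.14155530e+00 -6.70091089e-06  1.59245131e+00]
[np.float64(0.0001), np.float64(0.0004), np.float64(0.0208)] 0.01
[np.float64(0.0001), np.float64(0.0004), np.float64(0.0208)] 0.01
[np.float64(0.0001), np.float64(0.0004), np.float64(0.0208)] 0.01
[np.float64(0.0001), np.float64(0.0004), np.float64(0.0208)] 0.01
top hook_tip 0.54 [306.5 226.1] [ 0.506  -0.1383  0.1299]
top loop_centre 0.92 [348.1 229.5] [ 0.5114 -0.2597  0.034 ]
top loop_centre 0.72 [439.6 233.2] [ 0.4989 -0.5105  0.034 ]
top loop_centre 0.55 [361.7 283.5] [ 0.3648 -0.2902  0.034 ]
[306.95297728 222.47076413]
```

View pics/t3.png

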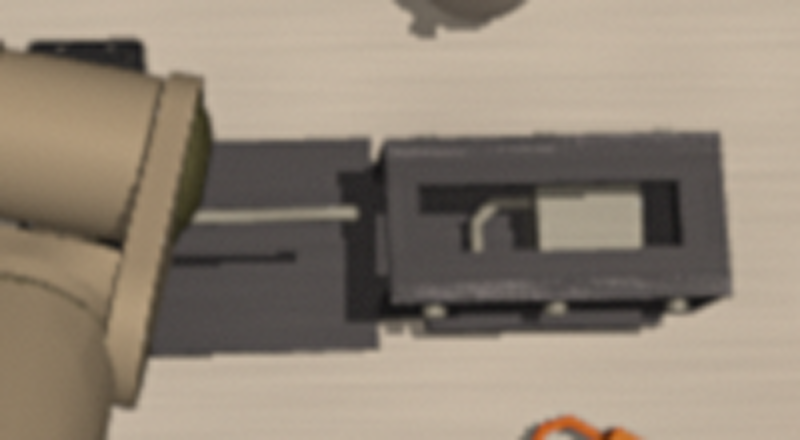

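The top crop shows the hook tip at (355,213), just outside the mouth. The loop's far bar is at y≈204 and its outer edge at x≈471. I'll refine the loop position from these.

```bash
python3 - <<'E'
from h import *
o=lambda u,v:(u/4+220-.37,v/4+170-.37)
a=np.radians(91.2);M=np.array([.512,-.166])
def B(n,p): d=p[:2]-M;print(n,p[:2].round(4),"box",(d@[np.cos(a),np.sin(a)]).round(4),(d@[-np.sin(a),np.cos(a)]).round(4))
for n,u,v,z in(("far bar",515,204,.034),("loop outer",471,243,.034),("blk front",537,220,.06),("tip shaft end",357,213,.159),("shaft",205,216,.159),("box fm",386,146,.104),("box nm",394,302,.104),("box fr",719,133,.104),("box nr",730,294,.104),("plate fm",371,139,.01),("plate nm",379,348,.01)):B(n,px2("top",o(u,v),z))
B("TCP",state()["tool_pos"])
E
python3 -m handwheel '[[0.02,[0,0.001,0.02],0],[0.02,[0,0.001,0.02],0],[0.02,[0,0,0.02],0],[0.02,[0,0,0.0225],0],[0.02,[0,0,0],0]]'
```

```text
far bar [ 0.5361 -0.2615] box -0.096 -0.0221
loop outer [ 0.5092 -0.2302] box -0.0642 0.0041
blk front [ 0.5204 -0.2715] box -0.1056 -0.0062
tip shaft end [ 0.5092 -0.1422] box 0.0239 0.0023
shaft [ 0.5081 -0.0482] box 0.1178 0.0014
box fm [ 0.5629 -0.1668] box -0.0019 -0.0508
box nm [ 0.4605 -0.1691] box -0.002 0.0516
box fr [ 0.5697 -0.3854] box -0.2205 -0.0531
box nr [ 0.4636 -0.3857] box -0.2187 0.053
plate fm [ 0.5878 -0.1658] box -0.0014 -0.0757
plate nm [ 0.4403 -0.1675] box 0.0 0.0717
TCP [0.5056 0.0192] box 0.1853 0.0025
time: 9.25
tool_pos: [0.5061, 0.0192, 0.0484]
ee_rot: [-3.137, -0.001, 1.591]
contact_force: [-0.5, -0.8, -3.1]
width: 0.0259
```

```bash
python3 -m handwheel '[[0.02,[-0.015,0,0],0],[0.02,[-0.02,0,0],0],[0.02,[-0.02,0,0],0],[0.02,[-0.02,0,0],0],[0.02,[0,0,0],0]]'
python3 -m handwheel '[[0.02,[-0.02,0,0],0],[0.02,[-0.02,0,0],0],[0.02,[-0.004,0,0],0],[0.02,[0,0,0],0],[0.02,[0,0,0],0]]'
python3 - <<'E'
from h import *
img=read_camera("top")
save("t4.png",cv2.resize(img[170:280,220:420],None,fx=4,fy=4,interpolation=cv2.INTER_CUBIC))
s=state();print(s["tool_pos"],s["ee_rot"],s["contact_force"])
E
```

```text
time: 9.75
tool_pos: [0.5101, -0.0589, 0.052]
ee_rot: [3.139, 0.001, 1.589]
contact_force: [-0.3, 0.2, -2.8]
width: 0.0258
time: 10.25
tool_pos: [0.5101, -0.0994, 0.0508]
ee_rot: [3.141, -0.0, 1.592]
contact_force: [0.7, -0.3, -3.2]
width: 0.0259
[ 0.51008007 -0.09924203  0.05072745] [ 3.14153777e+00 -1.55137136e-04  1.59212594e+00] [ 0.32595639 -0.24837922 -3.28810125]
```

View pics/t4.png

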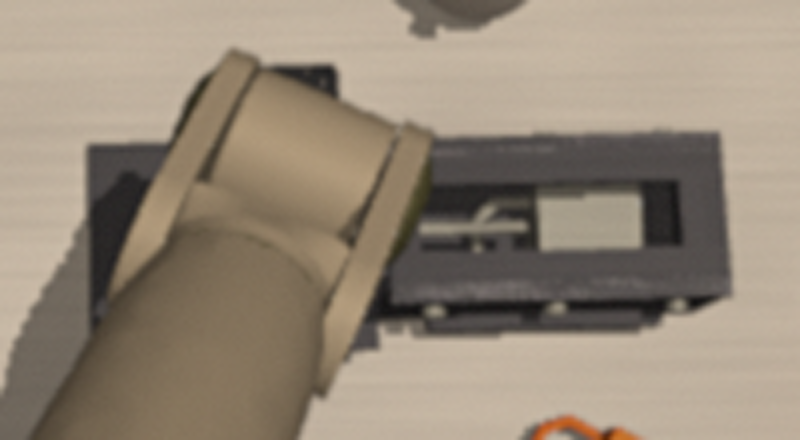

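```bash
python3 - <<'E'
from h import *
o=lambda u,v:(u/4+220-.37,v/4+170-.37)
a=np.radians(91.2);M=np.array([.512,-.166]);e=np.array([np.cos(a),np.sin(a)])
t=state()["tool_pos"][:2]
print(px2("top",o(528,227),.077),px2("top",o(440,228),.077),t-.1576*e,t-.1616*e)
c=proj("top",[*(t-.1576*e),.077]);print((c-[220,170])*4)
for x in(-.066,-.07,-.1,-.108): print(x,(proj("top",[*(M+x*e),.034])-[220,170])*4)
E
```

```text
[ 0.51290289 -0.26217929  0.077     ] [ 0.51275184 -0.20378372  0.077     ] [ 0.5133806  -0.25680747] [ 0.51346437 -0.26080659]
[518.39769081 224.87960289]
-0.066 [471.83838696 235.47265369]
-0.07 [477.65990123 235.30024701]
-0.1 [521.3036268  234.00771906]
-0.108 [532.93670139 233.66320049]
```

The top view matches the kinematics: the shaft end is at (528,227), between the loop's outer bar (x≈478) and the block front (x≈537). I'll lower the lip now.

```bash
python3 -m handwheel '[[0.02,[0,0,0.008],0],[0.02,[0,0,0.008],0],[0.02,[0,0,0.008],0],[0.02,[0,0,0.006],0],[0.02,[0,0,0],0]]'
python3 -m handwheel '[[0.02,[0,0,0],0],[0.02,[0,0,0],0],[0.02,[0,0,0],0],[0.02,[0.005,0,0],0],[0.02,[0.005,0,0],0]]'
python3 -m handwheel '[[0.02,[0.01,0,0],0],[0.02,[0.01,0,0],0],[0.02,[0.01,0,0],0],[0.02,[0.01,0,0],0],[0.02,[0.01,0,0],0]]'
python3 - <<'E'
from h import *
s=state();print(s["contact_force"],s["wrist_torque"])
E
```

```text
time: 10.8
tool_pos: [0.5095, -0.0998, 0.0194]
ee_rot: [-3.14, -0.001, 1.591]
contact_force: [-0.4, 0.2, -3.2]
width: 0.0259
time: 11.3
tool_pos: [0.5099, -0.0897, 0.0206]
ee_rot: [3.141, 0.0, 1.591]
contact_force: [-0.1, -0.3, -3.4]
width: 0.0259
time: 11.8
tool_pos: [0.5089, -0.0393, 0.0206]
ee_rot: [3.141, 0.0, 1.592]
contact_force: [0.2, -5.4, -2.5]
width: 0.0257
[ 0.19840009 -5.38998615 -2.50061696] [-0.84502449 -0.08485348  0.00648168]
```

The pull force is −5.4 N, so the lip has caught the loop. I'll keep drawing it out.

```bash
python3 -m handwheel '[[0.02,[0.01,0,0],0],[0.02,[0.01,0,0],0],[0.02,[0.01,0,0],0],[0.02,[0.01,0,0],0],[0.02,[0.01,0,0],0]]'
python3 -m handwheel '[[0.02,[0.01,0,0],0],[0.02,[0.01,0,0],0],[0.02,[0.01,0,0],0],[0.02,[0.01,0,0],0],[0.02,[0.01,0,0],0]]'
python3 -m handwheel '[[0.02,[0.01,0,0],0],[0.02,[0.01,0,0],0],[0.02,[0.01,0,0],0],[0.02,[0.01,0,0],0],[0.02,[0.01,0,0],0]]'
python3 -m handwheel '[[0.02,[0.01,0,0],0],[0.02,[0.008,0,0],0],[0.02,[0.005,0,0],0],[0.02,[0,0,0],0],[0.02,[0,0,0],0]]'
python3 - <<'E'
from h import *
img=read_camera("scene")
save("s5.png",cv2.resize(img[140:270,130:330],None,fx=4,fy=4,interpolation=cv2.INTER_CUBIC))
s=state();print(s["tool_pos"],s["ee_rot"],s["contact_force"])
for q,z in(("gauge",.01),("loop_centre",.032),("rear_left",.01),("rear_right",.01)):
  lm(q,"scene",z)
read_camera("top")
for q,z in(("gauge",.01),("loop_centre",.032)):lm(q,"top",z)
E
```

```text
time: 12.3
tool_pos: [0.5077, 0.0108, 0.0206]
ee_rot: [3.142, 0.0, 1.592]
contact_force: [0.5, -5.1, -2.0]
width: 0.0257
time: 12.8
tool_pos: [0.5064, 0.0609, 0.0204]
ee_rot: [-3.141, -0.0, 1.592]
contact_force: [0.2, -3.0, -4.0]
width: 0.0257
time: 13.3
tool_pos: [0.5062, 0.1103, 0.021]
ee_rot: [3.141, 0.001, 1.592]
contact_force: [-0.2, -7.3, -0.3]
width: 0.0259
time: 13.8
tool_pos: [0.5056, 0.1329, 0.0209]
ee_rot: [3.141, 0.001, 1.592]
contact_force: [-0.5, -5.8, -0.7]
width: 0.0262
[0.50561197 0.132795   0.02090626] [3.14069698e+00 9.37399767e-04 1.59206959e+00] [ 0.09373057 -5.37493096  0.09564682]
scene gauge 0.94 [260.3 212.2] [ 0.5139 -0.0998  0.01  ]
scene gauge 0.94 [110.6 221. ] [ 0.449  -0.5029  0.01  ]
scene gauge 0.81 [168.3 183.9] [ 0.3496 -0.3407  0.01  ]
scene loop_centre 0.94 [281.3 203.5] [ 0.5146 -0.0402  0.032 ]
scene loop_centre 0.76 [106.7 234.1] [ 0.5086 -0.5049  0.032 ]
scene loop_centre 0.7 [186.4 181.8] [ 0.3744 -0.2861  0.032 ]
scene rear_left 0.97 [248.3 204.9] [ 0.481  -0.1274  0.01  ]
scene rear_left 0.9 [118.4 211.1] [ 0.4188 -0.4823  0.01  ]
scene rear_left 0.56 [407.8 177.4] [0.4881 0.3472 0.01  ]
scene rear_right 0.87 [254.  221.7] [ 0.542  -0.1227  0.01  ]
scene rear_right 0.79 [154.1 187.3] [ 0.3533 -0.3816  0.01  ]
scene rear_right 0.24 [238.  215.8] [ 0.512  -0.1618  0.01  ]
top gauge 0.93 [437.5 253. ] [ 0.4471 -0.509   0.01  ]
top gauge 0.67 [287.5 231.9] [ 0.51   -0.0944  0.01  ]
top gauge 0.64 [378.7 293.8] [ 0.3376 -0.3399  0.01  ]
top loop_centre 0.94 [269.5 234.6] [ 0.4995 -0.0443  0.032 ]
top loop_centre 0.72 [359.9 286. ] [ 0.3582 -0.2854  0.032 ]
top loop_centre 0.61 [436.9 233.1] [ 0.4995 -0.5039  0.032 ]
```

View pics/s5.png

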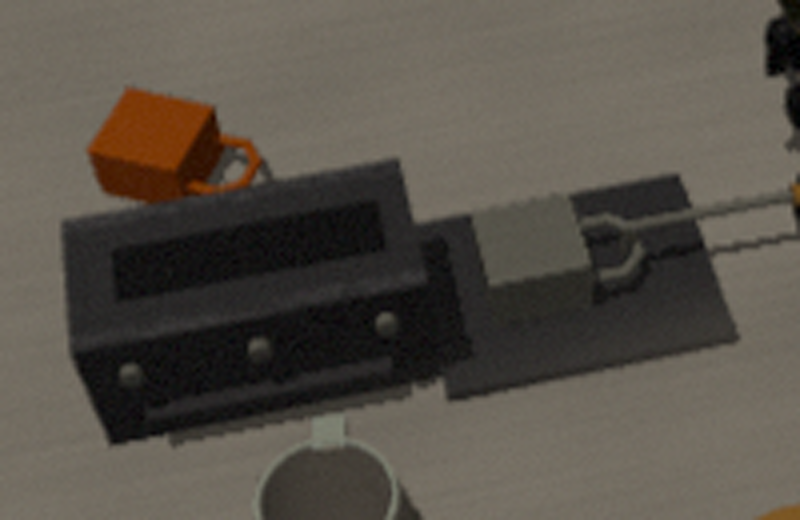

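The scene crop shows the gauge standing on the plate well clear of the mouth, with the loop on the lip near (625,230). The networks put its rear corners at about y −0.125, against the mouth at −0.166. Next I'll slacken and unhook.

```bash
python3 -m handwheel '[[0.02,[-0.006,0,0],0],[0.02,[-0.006,0,0],0],[0.02,[0,0,0],0],[0.02,[0,0,0],0],[0.02,[0,0,0],0]]'
python3 -m handwheel '[[0.02,[0,0,-0.005],0],[0.02,[0,0,-0.005],0],[0.02,[0,0,-0.005],0],[0.02,[0,0,0],0],[0.02,[0,0,0],0]]'
python3 -m handwheel '[[0.02,[0,0,-0.01],0],[0.02,[0,0,-0.01],0],[0.02,[0,0,-0.01],0],[0.02,[0,0,0],0],[0.02,[0,0,0],0]]'
python3 - <<'E'
from h import *
img=read_camera("scene")
save("s6.png",cv2.resize(img[140:270,200:400],None,fx=4,fy=4,interpolation=cv2.INTER_CUBIC))
for q,z in(("gauge",.01),("loop_centre",.032),("rear_left",.01),("rear_right",.01)):
  lm(q,"scene",z,1)
s=state();print(s["tool_pos"],s["ee_rot"],s["contact_force"],s["wrist_torque"])
E
```

```text
time: 14.7
tool_pos: [0.5055, 0.121, 0.0205]
ee_rot: [-3.141, -0.0, 1.591]
contact_force: [0.6, -0.9, -2.3]
width: 0.0257
time: 15.2
tool_pos: [0.5056, 0.1209, 0.0357]
ee_rot: [3.141, -0.0, 1.591]
contact_force: [0.2, -0.1, -3.4]
width: 0.0258
time: 15.7
tool_pos: [0.5056, 0.1209, 0.0658]
ee_rot: [3.141, -0.0, 1.591]
contact_force: [-0.3, -0.4, -1.9]
width: 0.0259
scene gauge 0.98 [259.7 210.2] [ 0.5068 -0.1001  0.01  ]
scene loop_centre 0.82 [105.6 232.6] [ 0.503  -0.5077  0.032 ]
scene rear_left 0.92 [119.2 210.5] [ 0.4172 -0.4801  0.01  ]
scene rear_right 0.67 [251.9 223.4] [ 0.5462 -0.1294  0.01  ]
[0.505322   0.12091352 0.06518575] [-3.14088322e+00 -2.47671610e-05  1.59140381e+00] [ 1.08086159 -1.41025018 -2.37585626] [-0.03597578 -0.08633744  0.00508062]
```

View pics/s6.png

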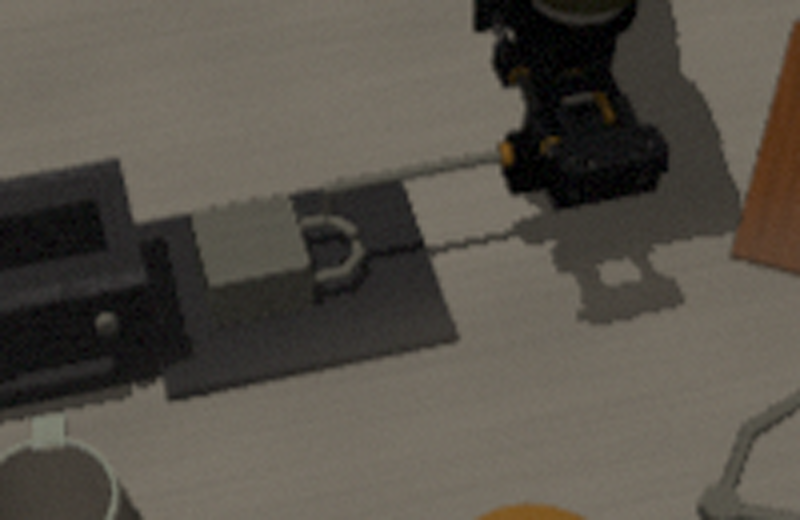

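The crop shows the lip free of the loop and the gauge still standing on the plate. Its shaft end is at (330,187) and base at (505,155). I'll rise further and check the hook's tilt in the grip.

```bash
python3 - <<'E'
from h import *
e=np.array([np.cos(1.5914),np.sin(1.5914)]);t=np.array([.5055,.121])
for k in(.0326,.1576,.1616):print((proj("scene",[*(t-k*e),.0914])-[200,140])*4)
for dz in(-.01,.01):print((proj("scene",[*(t-.1576*e),.0914+dz])-[200,140])*4)
E
python3 -m handwheel '[[0.02,[0,0,-0.02],0],[0.02,[0,0,-0.02],0],[0.02,[0,0,-0.03],0],[0.02,[0,0,0],0],[0.02,[0,0,0],0]]'
python3 - <<'E'
from h import *
s=state();print(s["tool_pos"],s["ee_rot"])
plan([.4459,.3896,.136],2.579,10)
E
```

```text
[508.66541018 154.09612334]
[327.80813458 189.79252852]
[321.92366989 190.95396499]
[327.91714503 199.66412829]
[327.69757309 179.78047279]
time: 16.45
tool_pos: [0.5053, 0.1209, 0.1348]
ee_rot: [-3.141, -0.0, 1.591]
contact_force: [-1.6, 1.2, -4.0]
width: 0.0259
[0.50530442 0.12092422 0.13484275] [-3.14136588e+00 -1.29023059e-05  1.59144877e+00]
[np.float64(0.027), np.float64(-0.0054), np.float64(-0.0001)] -5.66
[np.float64(0.0274), np.float64(-0.0027), np.float64(-0.0001)] -5.66
[np.float64(0.0275), np.float64(0.0), np.float64(-0.0001)] -5.66
[np.float64(0.0274), np.float64(0.0027), np.float64(-0.0001)] -5.66
[np.float64(0.027), np.float64(0.0054), np.float64(-0.0001)] -5.66
[np.float64(0.0263), np.float64(0.008), np.float64(-0.0001)] -5.66
[np.float64(0.0254), np.float64(0.0106), np.float64(-0.0001)] -5.66
[np.float64(0.0242), np.float64(0.0131), np.float64(-0.0001)] -5.66
[np.float64(0.0228), np.float64(0.0154), np.float64(-0.0001)] -5.66
[np.float64(0.0212), np.float64(0.0176), np.float64(-0.0001)] -5.66
```

The hook is still level in the grip to within about 2 mm at the tip. I'll go back to the board.

```bash
python3 -m handwheel '[[0.02,[0.027,-0.0054,0],-5.66],[0.02,[0.0274,-0.0027,0],-5.66],[0.02,[0.0275,0,0],-5.66],[0.02,[0.0274,0.0027,0],-5.66],[0.02,[0.027,0.0054,0],-5.66]]'
python3 -m handwheel '[[0.02,[0.0263,0.008,0],-5.66],[0.02,[0.0254,0.0106,0],-5.66],[0.02,[0.0242,0.0131,0],-5.66],[0.02,[0.0228,0.0154,0],-5.66],[0.02,[0.0212,0.0176,0],-5.66]]'
python3 -m handwheel '[[0.02,[0,0,0.03],0],[0.02,[0,0,0.03],0],[0.02,[0,0,0.03],0],[0.02,[0,0,0],0],[0.02,[0,0,0],0]]'
python3 - <<'E'
from h import *
s=state();print(s["tool_pos"],s["ee_rot"],s["contact_force"])
E
```

```text
time: 16.95
tool_pos: [0.4746, 0.2561, 0.1334]
ee_rot: [-3.138, -0.001, 2.089]
contact_force: [0.3, 0.4, -3.2]
width: 0.0261
time: 17.45
tool_pos: [0.445, 0.3903, 0.1332]
ee_rot: [-3.139, -0.002, 2.583]
contact_force: [1.0, 0.6, -2.4]
width: 0.0255
time: 17.95
tool_pos: [0.4457, 0.3894, 0.0449]
ee_rot: [-3.14, -0.001, 2.579]
contact_force: [0.0, 1.1, -2.3]
width: 0.026
[0.44574288 0.38944922 0.04492638] [-3.13998951e+00 -8.76587990e-04  2.57922649e+00] [ 0.03810378  1.07253617 -2.33518475]
```

Next I'll lower to contact height (TCP about 0.0135), then release slowly.

```bash
python3 -m handwheel '[[0.02,[0,0,0.01],0],[0.02,[0,0,0.01],0],[0.02,[0,0,0.006],0],[0.02,[0,0,0.003],0],[0.02,[0,0,0],0]]'
python3 -m handwheel '[[0.02,[0,0,0.002],0],[0.02,[0,0,0.001],0],[0.02,[0,0,0],0],[0.02,[0,0,0],0],[0.02,[0,0,0],0]]'
```

```text
time: 18.45
tool_pos: [0.4459, 0.3896, 0.0162]
ee_rot: [-3.141, -0.0, 2.579]
contact_force: [-1.2, -0.8, -2.7]
width: 0.0256
time: 18.95
tool_pos: [0.4461, 0.3897, 0.0136]
ee_rot: [3.141, 0.0, 2.579]
contact_force: [-0.0, -0.0, -2.8]
width: 0.0256
```

```bash
python3 -m handwheel '[[0.02,[0,0,0.0006],0],[0.02,[0,0,0],0],[0.03,[0,0,0],0],[0.035,[0,0,0],0],[0.04,[0,0,0],0]]'
python3 -m handwheel '[[0.06,[0,0,0],0],[0.088,[0,0,0],0],[0.088,[0,0,0],0],[0.088,[0,0,0],0],[0.088,[0,0,0],0]]'
python3 -m handwheel '[[0.088,[0,0,0],0],[0.088,[0,0,0],0],[0.088,[0,0,-0.02],0],[0.088,[0,0,-0.04],0],[0.088,[0,0,-0.04],0]]'
python3 -m handwheel '[[0.088,[0,0,-0.04],0],[0.088,[0,0,-0.04],0],[0.088,[0,0,-0.02],0],[0.088,[0,0,0],0],[0.088,[0,0,0],0]]'
python3 - <<'E'
from h import *
s=state();print(s["tool_pos"],s["contact_force"])
a=read_camera("wrist")
for q,z in(("draw_hook",.008),("hook_board",0)):lm(q,"wrist",z,1)
b=read_camera("scene")
for q,z in(("gauge",.01),("rear_left",.01),("rear_right",.01)):lm(q,"scene",z,2)
read_camera("top")
for q,z in(("draw_hook",.008),("gauge",.01),("ring_gauge",0),("caliper",0),("tally_block",0),("jug",0)):lm(q,"top",z,2)
c=cv2.resize(b[130:320,130:450],None,fx=1.25,fy=1.25)
f=np.zeros((420,800,3),np.uint8);f[:,:400]=a[:,80:480];f[:c.shape[0],400:400+c.shape[1]]=c;save("end.png",f)
E
```

```text
time: 19.45
tool_pos: [0.4462, 0.3897, 0.0131]
ee_rot: [3.141, 0.0, 2.579]
contact_force: [-0.1, 0.6, 0.5]
width: 0.0397
time: 19.95
tool_pos: [0.4461, 0.3897, 0.0129]
ee_rot: [3.142, 0.0, 2.579]
contact_force: [0.2, -0.1, 0.2]
width: 0.0778
time: 20.45
tool_pos: [0.4457, 0.3894, 0.1138]
ee_rot: [-3.14, -0.001, 2.579]
contact_force: [0.2, 0.7, -0.5]
width: 0.0879
time: 20.95
tool_pos: [0.4458, 0.3895, 0.212]
ee_rot: [-3.141, -0.0, 2.579]
contact_force: [-0.6, -0.5, -0.8]
width: 0.0881
[0.44579687 0.3894639  0.21199016] [-0.57749433 -0.45973996 -0.81352094]
wrist draw_hook 0.97 [281.3 178.3] [0.4423 0.3933 0.008 ]
wrist hook_board 0.82 [273.7 224.4] [ 0.488   0.3534 -0.    ]
scene gauge 0.95 [169.7 180.5] [ 0.3371 -0.3358  0.01  ]
scene gauge 0.81 [111.7 222.5] [ 0.455  -0.4998  0.01  ]
scene rear_left 0.79 [247.9 202.5] [ 0.4721 -0.1269  0.01  ]
scene rear_left 0.66 [119.2 213.2] [ 0.4269 -0.48    0.01  ]
scene rear_right 0.64 [153.2 188.9] [ 0.3589 -0.3844  0.01  ]
scene rear_right 0.39 [271.6 208.9] [ 0.51  -0.067  0.01 ]
top draw_hook 0.65 [115.4 256.8] [0.4452 0.3805 0.008 ]
top gauge 0.78 [439.2 252.7] [ 0.4478 -0.5139  0.01  ]
top gauge 0.74 [376.1 294.1] [ 0.3369 -0.3327  0.01  ]
top ring_gauge 0.77 [244.5 138.4] [0.789  0.0268 0.    ]
top caliper 0.8 [182.  156.7] [0.7344 0.2076 0.    ]
top tally_block 0.57 [283.4 140.8] [ 0.7808 -0.0869  0.    ]
top jug 0.7 [338.9 162.3] [ 0.7141 -0.247   0.    ]
```

View pics/end.png

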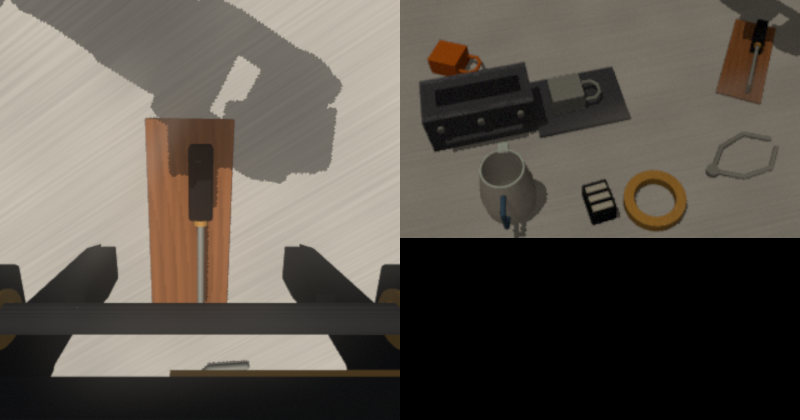

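The final picture shows the hook standing on its board as at the start (handle at (200,182)). The gauge is on the plate clear of the mouth at (567,92), and the bystanders are where they were.

```bash
python3 -c "
from station import *
print(finish_job())"
```

```text
the job is handed in; nothing more can be done
None
```

I drew the gauge out of the bore with the hook, set the hook back on its oak board and handed the job in at about 21 s of the 58 s allowed. No verdict was reported.

- **Gauge:** I measured the loop position from the top camera and lowered the lip into it. A pull force of about 5 N showed it had caught. The gauge stands upright on the sole plate, with its rear corners about 40 mm outside the mouth and its centre about 70 mm out. The gripper stayed well away from it throughout.
- **Hook:** It is standing where it started, within about 3 mm by the wrist camera. It is about 60 mm along and 10 mm across from the board centre, inside the limits.
- **Bystanders:** The ring gauge, caliper and tally block re-measured within about 7 mm of their first readings, and the jug within about 11 mm. That is the networks' own scatter, and the pictures show no change.
- **Disagreements:** In the last check the networks named only the orange decoys for the gauge, and one rear-corner reading was wrong. I relied on the picture, the earlier readings and the other rear corner instead. The top camera's last hook reading was about 13 mm off the wrist camera's. Near the end of the pull the vertical force reading rose by about 3 N. I didn't find out why, and it had mostly cleared once I slackened the hook.

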